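# Hold the telescoping inspection lamp over the engine cylinder at the set mark

## Robot

A 6-joint arm with a two-finger parallel gripper is mounted at the origin on the work surface. World frame = base frame: x ahead of the robot, y to its left, z up, the work surface at z = 0. Lengths are in mm, angles in rad, forces in N, time in s.
With the tool pointing down it reaches from about 250 to 800 mm from the base axis. Payload 3.9 kg.
Tool frame: the origin (TCP) lies on the front face of the gripper's body, between the roots of the fingers; the fingertips stand 73 mm ahead of it and the grasp point (between the pads) lies 54 mm ahead of it; y points along the fingers, z is the direction in which the jaws open and shut, and the axes are right-handed (so a half turn about y gives the same grasp; the last joint's range is limited). The gripper opens to 85 mm and grips with 20 to 120 N. Pads are 22 mm wide; open, the fingers measure 114 mm over their backs; the gripper's body (76 mm by 85 mm) begins 54 mm behind the grasp point. The pads swing forward as they close: fully open they stand 13 mm farther back than shut.
Start: joints at [1.294, 0.26, -0.138, 1.173, 0, 1.571], TCP at [143.467, 505.008, 303.904] pointing down, gripper open.
Joint ranges: [-2.78, 2.78], [-0.83, 1.72], [-1.28, 1.37], [-1.9, 2.12], [-1.57, 1.48], [-3.14, 3.14]. Speed limits (rad/s): [2.57, 2.57, 3.14, 3.14, 3.14, 3.14].

## Interface

Orientations are given as [roll, pitch, yaw] about the fixed x, y, z axes, in that order (R = Rz(yaw) Ry(pitch) Rx(roll)).
In Python, from cell import arm, claw, kin, cams, ticket, readout gives the robot as it stands. Calls block until the motion is done:
- arm.move_to(position, orientation): joint-space move of the TCP to a pose.
- arm.move_straight(position, speed=150, orientation=None, until_force=None): straight line of the TCP; orientation=None keeps the orientation; speed is the mean speed in mm/s. With until_force (N) it stops when the force on the tool has changed by that much, and returns True; else False.
- arm.movej(angles): joint-space move.
- claw.grip(opening, grip_force=None): finger opening in mm; grip_force is the grip in N (None keeps the last); returns when the fingers have stopped.
- arm.dwell(seconds).
- kin.ik(position, orientation): joint angles nearest the present ones, or None.
- cams.read_camera(name): name is "scene" or "top" or "wrist"; returns (picture, depth): 480x640x3 uint8, blue, green, red; 480x640 float32, mm along the optical axis (not along the pixel's ray), 0 where there is no reading.
- cams.camera_model(name): a dict with "fx", "fy", "cx", "cy" (pixels), "extrinsics" (4x4, takes a point from world to camera coordinates); the wrist camera has in their place "mount" (4x4, takes a point from camera to tool coordinates, whose origin is the TCP and whose axes are the tool frame's). Camera axes: x right, y down, z forward; pixel columns grow to the right and rows downward; lengths in mm; the calibration is good to about 2 mm. A picture is of the moment at which its call begins: read the wrist's pose just before it. camera_model takes no time and is no camera call.
A pose or a line that the arm cannot do raises arm.MotionError and nothing moves.
- ticket.hand_in(): hands the job in, once; it reports no verdict.
Readings, each from a call of its own:
- readout.current_time_s(): time.
- readout.current_q(): joint angles.
- readout.current_dq(): joint speeds.
- readout.current_joint_efforts(): joint torques, N m.
- readout.current_eef_pos(): TCP position.
- readout.current_eef_rot(): TCP orientation.
- readout.current_wrist_force(): force on the tool from outside, world axes, zero at the start.
- readout.current_ft_torque(): the same for the moment, N m.
- readout.current_gripper_width(): finger opening in mm.
Only numpy, scipy, OpenCV 4.12 (cv2) and the standard library are available. Lean on these libraries where they do the work, as an engineer would, in place of code of your own. Each camera call takes 0.05 s, during which the arm holds its last target.

## Task

I want to look into this engine cylinder: swing the inspection lamp's boom round until the lamp is over the bore, squeeze the red lock button in the side of its grip head so the telescoping arm comes free, and draw the arm out until the yellow pointer stands at the red mark on the scale. A spring pulls the arm back in when you let go, so finish while still gripping the head with the button squeezed, holding everything still there. Keep your fingers off the engine cylinder with its red mark, and leave the piston, the test meter and the wrench where they are.

Things in the scene. Friction and masses are not known exactly. Their poses are not given: they have to be found in the camera images.
- pivot (a point): Vertical hinge axis of the boom, on a 40 mm steel post on a grey base plate fixed to the table; the point is at the height of the boom's middle, 165 mm above the table. x: the direction the boom must finally point, from the post through the bore, along the white scale. y: horizontally across, towards the scale, which stands 88 mm to +y of that line, top at 125 mm. z: up.
- boom (a joint): Swing of the boom in rad: 0 = in line with the pivot's x axis (over the bore), positive = turned towards the pivot's -y side (clockwise seen from above). It starts at 0.25 to 0.6, limits -0.35 and 0.8. It turns stiffly (0.2 N m of friction), stays where it is left, and has no stop or click at 0.
- slide_arm (a joint): Extension of the inner arm in m: 0 = fully in and locked by a hook, as it starts, 0.16 = fully out. When unlocked a return spring pulls it in with 4 N (at 0) to 5.6 N (fully out), with 1 N of friction; it locks nowhere else than fully in. The head's centre is 165 mm + this value from the pivot axis.
- lock_button (a joint): Travel of the red lock button in m: 0 = out, 0.007 = fully in; from 5 mm on, the hook is clear of its catch. It starts moving at 3 N and is fully in at 8 N: a grip of 15 to 30 N across the head keeps it in and carries the arm.
- grip (a point): Middle of the grip zone of the black head at the arm's end, on the arm's centre line, level with the button's middle, 195 mm above the table. x: outwards along the arm, z: up. Head: 40 mm along the arm, 26 mm across, from 153 to 215 mm above the table. Pinch it from above, fingers closing across the arm (along y). Nothing stands above it; pointer and hook, beside it, stay below 183 mm.
- button (a point): Middle of the outer face of the red lock button (26 mm along the arm, 30 mm high) on the head's -y side, 195 mm above the table. It stands 9 mm proud of the head, 2 mm when fully in: 35 mm across button and head when out, 28 mm when in. It is pressed towards the head's +y side.
- pointer (a point): Tip of the yellow pointer that sticks out 88 mm from the arm's centre line on the +y side, level with the head's centre along the arm, tip 136 mm above the table. It moves with the arm.
- mark (a point): The red mark: a 4 mm wide red bar across the white scale, top at 129 mm above the table, on the same saddle as the engine cylinder and level with the bore's centre along the scale. Same axes as the pivot. It does not move during the job.
- lamp (a point): Middle of the lens under the small aluminium lamp (30 mm across) below the head, 131 mm above the table, straight below the grip point.
- bore (a point): Centre of the 54 mm bore at the top of the finned engine cylinder (about 94 mm square), 104 mm above the table. Fixed, on the pivot's x axis line, 225 to 290 mm from the pivot axis.
- piston: Loose aluminium piston standing on the table, 52 mm across, 48 mm high; origin at the centre of its underside. To be left alone.
- meter: Loose grey test meter lying on the table, 75 x 120 x 34 mm; origin at the centre of its underside. To be left alone.
- wrench: Loose steel wrench lying on the table, about 160 mm long along its x axis. To be left alone.
- saddle: Fixed aluminium saddle with the finned engine cylinder and the red mark; origin at table level under the bore's centre. Not to be touched with the fingers.

How it is judged (in metres and radians):
At the end, for the whole second after the job is handed in: The pointer stands within 5 mm of the red mark along the scale and the lamp within 12 mm of the bore's centre seen from above, at rest, with the robot's fingers still gripping the head (over 3 N) and the lock button squeezed in (over 4 mm) (x of pointer in the frame of mark between -0.005 and 0.005 m and horizontal distance between lamp and bore below 0.012 m and value of joint lock_button above 0.004 m and contact force between the fingers and slide_arm above 3 N and velocity of joint slide_arm between -0.01 and 0.01 m/s and velocity of joint boom between -0.03 and 0.03 rad/s); the arm keeps its last pose, push and grip.
It fails at once if the piston is disturbed (moved more than 25 mm) (distance of piston from where it was at the start of the episode above 0.025 m).
It fails at once if the test meter is disturbed (moved more than 25 mm) (distance of meter from where it was at the start of the episode above 0.025 m).
It fails at once if the wrench is disturbed (moved more than 25 mm) (distance of wrench from where it was at the start of the episode above 0.025 m).
It fails at once if the fingers press on the engine cylinder or its red mark (over 3 N) (contact force between the fingers and saddle above 3 N).
It also fails if it takes over 38 s, if anything falls off the work surface, if the arm or the gripper's body presses on something with over 40 N, if the wrist force passes 120 N, or if a joint passes its speed limit or range.

## Working session

There is one attempt and no reset: what is moved stays moved. The work goes in short steps, each a Python script; the robot and the scene stay as the last script left them, time stands still between calls to the robot, and variables do not carry over. Pictures are saved under pics/ and viewed, and the job is handed in when it is done.

```bash
ls; mkdir -p pics; python3 - <<'E'
from cell import arm, claw, kin, cams, ticket, readout
import cv2,numpy as np
for n in ("scene","top","wrist"):
    p,d=cams.read_camera(n); cv2.imwrite(f"pics/{n}0.png",p); np.save(f"pics/{n}0.npy",d); print(n,cams.camera_model(n))
print(readout.current_time_s(),readout.current_eef_pos(),readout.current_eef_rot())
E
```

```text
pics
scene {'fx': 453.6908926931552, 'fy': 453.6908926931552, 'cx': 315.8930159222294, 'cy': 238.10277821258376, 'extrinsics': array([[ 3.68311042e-01,  9.29548606e-01,  1.69223133e-02,
        -1.74681626e+02],
       [ 7.59552389e-01, -2.90358182e-01, -5.82041489e-01,
        -3.83488648e+02],
       [-5.36122323e-01,  2.27225691e-01, -8.12982989e-01,
         1.26538467e+03],
       [ 0.00000000e+00,  0.00000000e+00,  0.00000000e+00,
         1.00000000e+00]])}
top {'fx': 598.9897052798985, 'fy': 598.9897052798985, 'cx': 310.58964751259157, 'cy': 236.14576585043582, 'extrinsics': array([[-5.31087725e-03, -9.99851717e-01,  1.63810398e-02,
        -4.55771306e+01],
       [-9.93950135e-01,  3.48100033e-03, -1.09777097e-01,
         6.18492447e+02],
       [ 1.09703797e-01, -1.68649494e-02, -9.93821237e-01,
         1.35986608e+03],
       [ 0.00000000e+00,  0.00000000e+00,  0.00000000e+00,
         1.00000000e+00]])}
wrist {'fx': 373.3540144088401, 'fy': 373.3540144088401, 'cx': 319.5019347225683, 'cy': 244.69014263157888, 'mount': array([[ 9.36508551e-04,  9.55215875e-01,  2.95908355e-01,
        -7.47396836e+01],
       [-8.69977181e-05, -2.95908406e-01,  9.55216315e-01,
        -7.11331239e+01],
       [ 9.99999558e-01, -9.20311599e-04, -1.94019151e-04,
         1.97019395e-01],
       [ 0.00000000e+00,  0.00000000e+00,  0.00000000e+00,
         1.00000000e+00]])}
0.15 [143.36209056 504.61186838 303.24140841] [-1.57233795e+00 -6.03019259e-06 -2.76781450e-01]
```

View pics/top0.png

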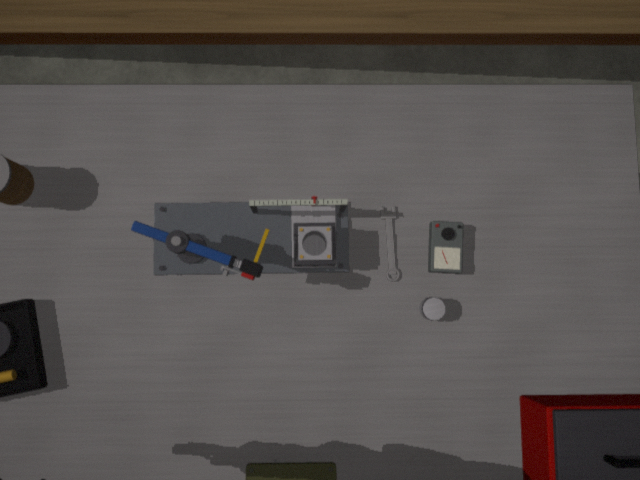

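View pics/scene0.png

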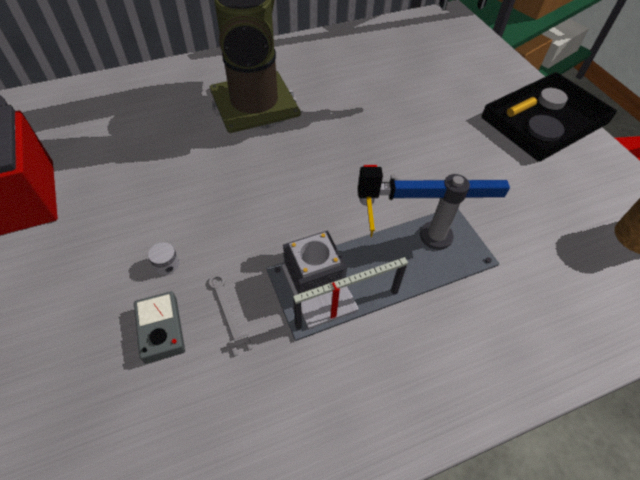

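View pics/wrist0.png

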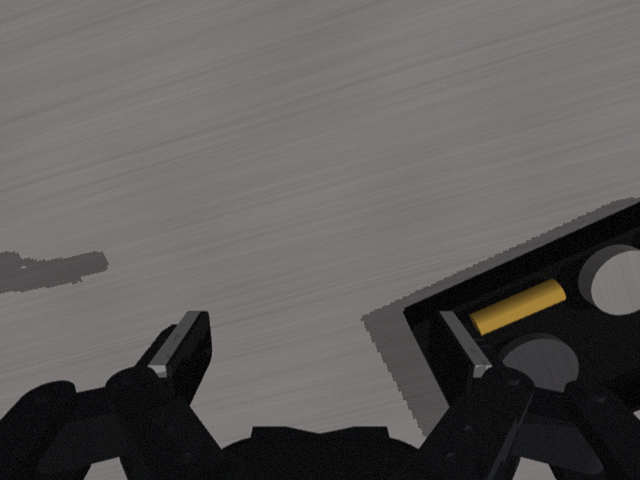

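```bash
cat > h.py <<'E'
import cv2,numpy as np
from cell import cams
def ray_plane(name,u,v,z):
    m=cams.camera_model(name);E=m["extrinsics"];R=E[:3,:3];t=E[:3,3]
    d=R.T@np.array([(u-m["cx"])/m["fx"],(v-m["cy"])/m["fy"],1.]);c=-R.T@t
    return c+d*(z-c[2])/d[2]
def dep(name,u,v,dd):
    m=cams.camera_model(name);E=m["extrinsics"];R=E[:3,:3];t=E[:3,3]
    return R.T@(dd*np.array([(u-m["cx"])/m["fx"],(v-m["cy"])/m["fy"],1.])-t)
def blobs(p,lo,hi,roi,amin=5):
    x0,y0,x1,y1=roi; m=cv2.inRange(cv2.cvtColor(p,cv2.COLOR_BGR2HSV),lo,hi)
    mm=np.zeros_like(m);mm[y0:y1,x0:x1]=m[y0:y1,x0:x1]
    n,l,s,c=cv2.connectedComponentsWithStats(mm)
    return [(s[i].tolist(),c[i],l==i) for i in range(1,n) if s[i][4]>=amin]
E
python3 - <<'E'
from h import *
p=cv2.imread("pics/top0.png");d=np.load("pics/top0.npy")
cv2.imwrite("pics/crop.png",cv2.resize(p[185:300,125:365],None,fx=3.3,fy=3.3,interpolation=cv2.INTER_NEAREST))
s=cv2.imread("pics/scene0.png");cv2.imwrite("pics/crops.png",cv2.resize(s[150:340,260:520],None,fx=3,fy=3,interpolation=cv2.INTER_NEAREST))
roi=(120,180,370,300)
for nm,lo,hi in (("red",(0,120,60),(8,255,255)),("red2",(172,120,60),(180,255,255)),("yel",(18,120,80),(35,255,255)),("blue",(100,120,40),(130,255,255)),("blk",(0,0,0),(180,255,28))):
    for st,c,m in blobs(p,lo,hi,roi):
        dd=np.median(d[m]); print(nm,st,c.round(1),dep("top",*c,dd).round(1))
for u,v in((178,240),(315,243),(314,199),(250,268),(313,201)): print(u,v,dep("top",u,v,d[v,u]).round(1))
E
```

```text
red [312, 196, 5, 7, 17] [314.1 198.5] [690.8 -54.8 127.4]
red [241, 272, 13, 8, 50] [247.2 275.5] [519.6  82.8 210.2]
yel [254, 229, 15, 34, 150] [260.9 245.5] [585.1  58.9 158.2]
yel [300, 228, 3, 3, 7] [301.  229.3] [625.6 -26.  106.8]
yel [327, 228, 3, 2, 5] [327.8 228.6] [627.  -85.2 106.3]
yel [300, 255, 3, 3, 7] [301.  256.3] [565.8 -25.8 106.8]
yel [328, 255, 2, 3, 6] [328.5 256. ] [566.1 -86.1 108.7]
blue [132, 222, 36, 20, 335] [149.4 231.2] [613.7 288.7 180.7]
blue [186, 241, 45, 24, 456] [208.  252.5] [568.8 166.8 180.5]
blk [248, 262, 4, 4, 5] [249.2 263.2] [544.   78.5 215.8]
blk [259, 267, 3, 4, 7] [260.  268.3] [533.8  56.8 214.2]
blk [257, 272, 4, 4, 7] [258.4 273.1] [524.1  60.1 211.8]
178 240 [593.9 226.7 192.3]
315 243 [603.8 -58.9  18.7]
314 199 [689.7 -54.6 127.3]
250 268 [534.3  76.7 216.3]
313 201 [685.  -52.4 129.1]
```

View pics/crop.png

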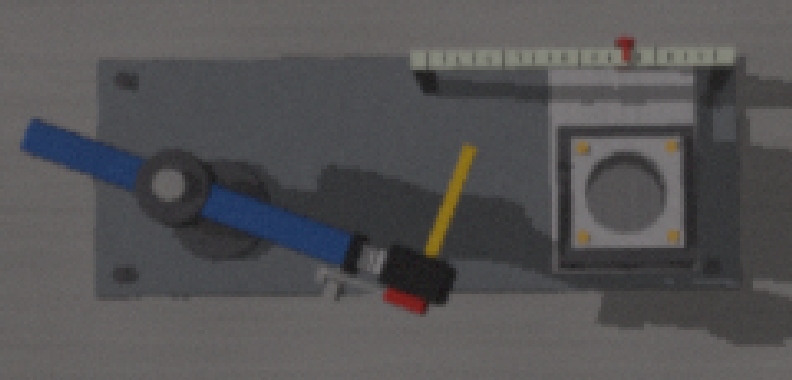

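View pics/crops.png

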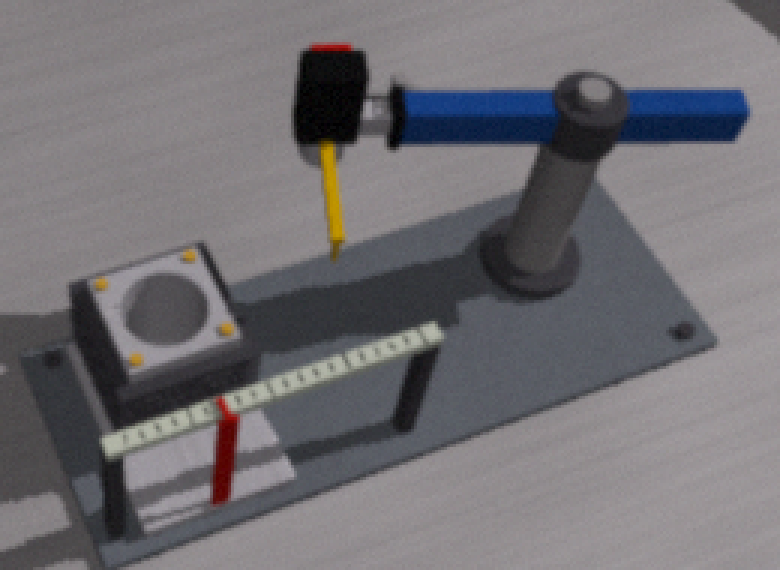

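```bash
python3 - <<'E'
from h import *
t=cv2.imread("pics/top0.png");s=cv2.imread("pics/scene0.png");d=np.load("pics/top0.npy");ds=np.load("pics/scene0.npy")
for nm,p,dd,roi in(("top",t,d,(295,220,335,262)),("scene",s,ds,(280,228,345,275))):
    P=[]
    for st,c,m in blobs(p,(12,90,80),(35,255,255),roi,4): P.append(ray_plane(nm,*c,105)); print(nm,st,c.round(1),P[-1].round(1))
    print("bore",np.mean(P,0))
# bore circle interior & scale ends at z125
for nm,p,roi in(("top",t,(240,190,360,212)),("scene",s,(290,240,420,310))):
    x0,y0,x1,y1=roi
    for st,c,m in blobs(p,(20,8,120),(60,70,255),roi,20): print(nm,"scale",st,c.round(1),ray_plane(nm,*c,125).round(1), np.median((d if nm=="top" else ds)[m]))
    for st,c,m in blobs(p,(0,120,60),(8,255,255),roi,6):
        v,u=np.nonzero(m); k=v<=v.min()+1; print(nm,"mark",st,c.round(1),"toprow",u[k].mean(),v.min(),ray_plane(nm,u[k].mean(),v.min()+.5,129).round(1))
# cap light disc
for nm,p,roi in(("top",t,(170,230,190,250)),("scene",s,(440,165,475,200))):
    x0,y0,x1,y1=roi;g=cv2.cvtColor(p,cv2.COLOR_BGR2GRAY)[y0:y1,x0:x1]; b=cv2.cvtColor(p,cv2.COLOR_BGR2HSV)[y0:y1,x0:x1]
    print(nm); print(g[::1,::1] if nm=="top" else "")
# blue line fit via top-face depth points
for nm,p,dd,roi in(("top",t,d,(120,200,240,275)),("scene",s,ds,(380,160,520,210))):
    pts=[]
    for st,c,m in blobs(p,(100,120,40),(130,255,255),roi,50):
        for v,u in zip(*np.nonzero(m)): pts.append(dep(nm,u,v,dd[v,u]))
    P=np.array(pts); print(nm,P[:,2].min(),np.percentile(P[:,2],[10,50,90])); P=P[np.abs(P[:,2]-180.5)<4]
    c=P.mean(0);w=np.linalg.svd((P-c)[:,:2])[2][0]; w*=-np.sign(w[1]); print("boom",c.round(1),w,np.arctan2(-w[0],-w[1]),len(P), "x at y=226.7",c[0]+w[0]/w[1]*(226.7-c[1]))
# pointer tip, root heights
for st,c,m in blobs(t,(18,120,80),(35,255,255),(250,225,275,265),20):
    v,u=np.nonzero(m)
    for r in (229,231,240,250,260): 
        k=v==r
        if k.any(): print("ptr",r,u[k].mean(),dep("top",u[k].mean(),r,np.median(d[r,u[k]])).round(1))
for st,c,m in blobs(s,(18,120,80),(35,255,255),(360,190,380,240),20):
    v,u=np.nonzero(m)
    for r in (v.min(),v.max()-1): 
        k=v==r; print("ptrS",r,u[k].mean(),dep("scene",u[k].mean(),r,np.median(ds[r,u[k]])).round(1))
E
```

```text
top [299, 228, 4, 3, 9] [300.7 229.1] [626.2 -25.2 105. ]
top [327, 228, 3, 3, 8] [327.9 228.9] [626.6 -85.5 105. ]
top [300, 255, 3, 3, 8] [300.9 256.1] [566.3 -25.5 105. ]
top [327, 255, 3, 3, 8] [328.1 255.9] [566.6 -85.5 105. ]
bore [596.4402674 -55.4209477 105.       ]
scene [321, 233, 4, 4, 14] [322.5 234.7] [567.2 -25.1 105. ]
scene [292, 243, 4, 4, 13] [293.4 244.4] [568.5 -84.9 105. ]
scene [333, 258, 5, 4, 16] [335.2 259.4] [627.8 -24.3 105. ]
scene [303, 268, 5, 4, 16] [305.  269.5] [628.2 -84.2 105. ]
bore [597.93053111 -54.62478026 105.        ]
top scale [283, 199, 17, 6, 66] [290.9 201.7] [684.2  -4.  125. ] 1310.4443
top scale [301, 199, 12, 6, 45] [306.5 201.5] [684.6 -38.3 125. ] 1311.1008
top scale [324, 199, 17, 6, 74] [332.4 201.1] [685.4 -95.  125. ] 1312.4529
top scale [342, 199, 5, 5, 25] [344. 201.] [ 685.5 -120.4  125. ] 1313.1859
top scale [249, 200, 5, 5, 21] [251.2 202. ] [683.7  82.7 125. ] 1308.6044
top scale [255, 200, 4, 5, 20] [256.5 202. ] [683.8  71.1 125. ] 1309.8566
top scale [260, 200, 8, 5, 36] [263.5 201.9] [684.1  55.8 125. ] 1309.8678
top sc
[... 2062 characters left out ...]
1  42  49  55
   58  55]
 [ 56  52  55  54  50  52  52  51  57  54  53  52  50  49  38  40  50  56
   52  54]]
scene

top 27.097864543754728 [177.30142572 180.6277197  183.6221353 ]
boom [588.1 219.3 180.6] [-0.34756411 -0.93765622] 0.35497199379616984 701 x at y=226.7 590.7969470030313
scene -3.2299637750520156 [158.78095526 176.61413529 179.58070703]
boom [593.9 222.  178.7] [-0.34231508 -0.93958522] 0.34937973583831605 759 x at y=226.7 595.5815782827007
ptr 229 266.5 [620.5  47.4 155.6]
ptr 231 266.5 [615.7  47.1 159.7]
ptr 240 263.0 [596.6  54.4 159.5]
ptr 250 259.0 [575.7  63.  157. ]
ptr 260 255.5 [554.5  70.2 158.1]
ptrS 197 369.0 [549.9  75.7 155.1]
ptrS 235 371.0 [624.3  45.8 142.7]
```

```bash
cat >> h.py <<'E'
PIV=np.array([594.4,231.5])
def pose(r,th,z,s):  # th absolute angle from world -y towards -x
    a=np.array([-np.sin(th),-np.cos(th)]); p=PIV+r*a
    yaw=np.arctan2(a[1],a[0]) if s>0 else np.arctan2(-a[1],-a[0])
    return [p[0],p[1],z],[-np.pi/2,0,yaw]
E
python3 - <<'E'
from h import *
from cell import kin,readout
for s in(1,-1):
    for r,th,z in((165,.352,320),(165,.352,255),(287,-.009,255)):
        P=pose(r,th,z,s);q=kin.ik(*P);print(s,np.round(P[0],1),P[1][2].round(3),None if q is None else np.round(q,2))
s=cv2.imread("pics/scene0.png");g=cv2.cvtColor(s,cv2.COLOR_BGR2GRAY)
_,b=cv2.threshold(g[172:190,445:470],135,255,0);m=cv2.moments(b,True);c=(445+m["m10"]/m["m00"],172+m["m01"]/m["m00"]);print(c,m["m00"])
for z in(188,192,196,200):print(z,ray_plane("scene",*c,z),ray_plane("top",175.6,240.5,z))
E
```

```text
1 [537.5  76.6 320. ] -1.923 [ 0.14  0.28 -0.06  1.22  0.    2.06]
1 [537.5  76.6 255. ] -1.923 [ 0.14  0.32 -0.19  1.07  0.    2.06]
1 [597.  -55.5 255. ] -1.562 [-0.09  0.41 -0.04  1.12  0.    1.47]
-1 [537.5  76.6 320. ] 1.219 [ 0.14  0.28 -0.06  1.22  0.   -1.08]
-1 [537.5  76.6 255. ] 1.219 [ 0.14  0.32 -0.19  1.07  0.   -1.08]
-1 [597.  -55.5 255. ] 1.58 [-0.09  0.41 -0.04  1.12  0.   -1.67]
(460.1269841269841, 173.53968253968253) 63.0
188 [582.74532903 246.39504769 188.        ] [593.28134483 232.52624161 188.        ]
192 [585.65448465 243.28202327 192.        ] [592.86594178 231.69087398 192.        ]
196 [588.56364028 240.16899885 196.        ] [592.45053873 230.85550635 196.        ]
200 [591.4727959  237.05597444 200.        ] [592.03513568 230.02013872 200.        ]
```

```bash
python3 - <<'E'
from h import *
from cell import arm,claw,kin,cams,readout
P=pose(165,.352,330,1); arm.move_to(*P)
print(readout.current_time_s(),readout.current_eef_pos(),readout.current_eef_rot())
p,d=cams.read_camera("wrist");cv2.imwrite("pics/w1.png",p);np.save("pics/w1.npy",d)
E
```

```text
2.2417 [537.31516889  77.46675776 329.96874378] [-1.57106877e+00  2.31894062e-04 -1.92129849e+00]
```

View pics/w1.png

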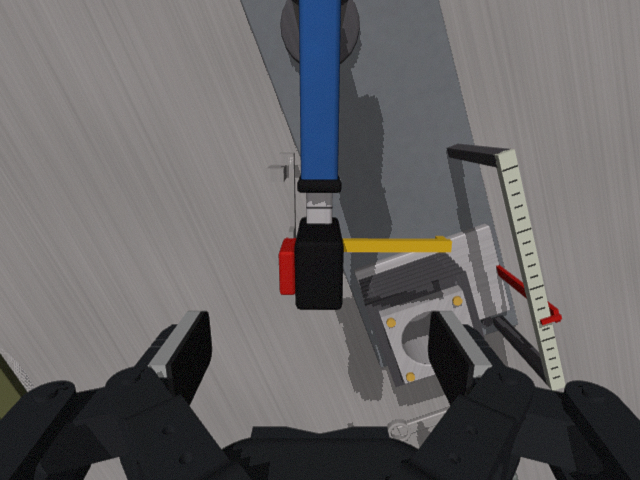

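```bash
cat >> h.py <<'E'
from scipy.spatial.transform import Rotation as Ro
def wray(u,v,z,pos,rot):
    m=cams.camera_model("wrist");M=m["mount"];R=Ro.from_euler("xyz",rot).as_matrix()
    d=R@M[:3,:3]@np.array([(u-m["cx"])/m["fx"],(v-m["cy"])/m["fy"],1.]);c=R@M[:3,3]+np.array(pos)
    return c+d*(z-c[2])/d[2]
E
python3 - <<'E'
from h import *
pos=[537.315,77.467,329.969];rot=[-1.57106877,2.3e-4,-1.92129849]
p=cv2.imread("pics/w1.png");d=np.load("pics/w1.npy")
g=cv2.cvtColor(p,cv2.COLOR_BGR2GRAY);print(g[205:320:4,320]); print(g[270,285:350:2]); print(d[225:312:6,320])
a=np.array([-np.sin(.352),-np.cos(.352)]);n=np.array([-a[1],a[0]])
def f(w): return (w[:2]-pos[:2])@a,(w[:2]-pos[:2])@n
for st,c,m in blobs(p,(0,120,60),(8,255,255),(260,220,310,310),30):
    x,y,w,h,_=st;print(st); 
    print("btn top edge/bottom", f(wray(x+3,y,210,pos,rot)),f(wray(x+3,y+h,210,pos,rot)))
for u,v in((297,270),(342,270),(320,309)):print(u,v,f(wray(u,v,215,pos,rot)))
E
```

```text
[156 144 155 156 156  16  16  18  18  21  10  21  15  13   2  18  21  20
  18  18  19  24  20  18  19  22  39 132 133]
[ 63  63  62  63  52  17  16  14  23  20  17  21  15  20  20  22  20  16
  18  24  14  21  15  22  13  20  21  14  12  49 102  99  94]
[226.73036 213.89972 203.15775 194.62953 194.04462 194.96973 196.73035
 196.83975 199.01767 199.02846 200.97305 201.67633 201.57884 203.70341
 205.81847]
[279, 238, 17, 57, 826]
btn top edge/bottom (np.float64(-20.36804475772652), np.float64(-19.31462226314625)) (np.float64(12.807002799704975), np.float64(-20.280391849242356))
297 270 (np.float64(-4.067823119228033), np.float64(-11.314400553335709))
342 270 (np.float64(-4.082138892068673), np.float64(12.669060455509213))
320 309 (np.float64(18.90553349922305), np.float64(0.965847601730443))
```

```bash
python3 - <<'E'
from h import *
from cell import arm,claw,kin,cams,readout
P=pose(164,.350,255,1); print(arm.move_straight(P[0],120,P[1],until_force=12))
print(readout.current_time_s(),readout.current_eef_pos(),readout.current_wrist_force())
claw.grip(15,25)
print(readout.current_time_s(),readout.current_gripper_width(),readout.current_eef_pos(),readout.current_wrist_force())
p,d=cams.read_camera("wrist");cv2.imwrite("pics/w2.png",p)
E
```

```text
False
3.0667 [538.51640197  77.66107723 255.57773139] [-0.31262755  0.51666034  0.24796512]
3.625 27.180507718885455 [538.54470033  77.24129353 256.10289561] [-0.14581157 -1.48334284  4.67730018]
```

View pics/w2.png

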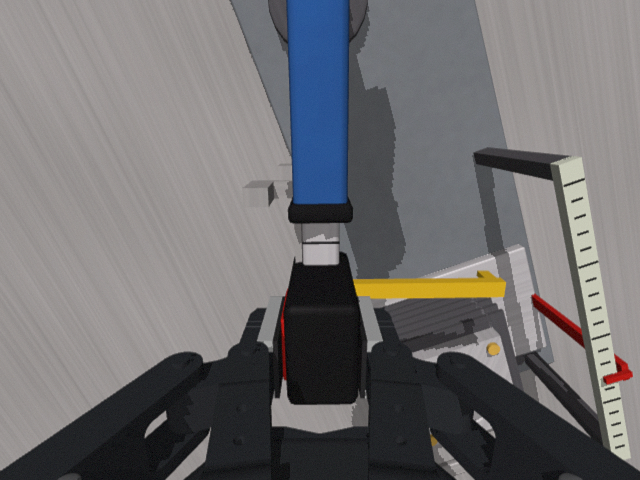

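```bash
python3 - <<'E'
from h import *
from cell import arm,claw,kin,cams,readout
for r,th in((185,.350),(212,.26),(238,.17),(264,.08),(284,-.009)):
    P=pose(r,th,255.5,1); arm.move_straight(P[0],50,P[1])
    print(readout.current_time_s(),readout.current_gripper_width(),np.round(readout.current_eef_pos(),1),np.round(readout.current_wrist_force(),1))
for n in ("scene","top","wrist"):
    p,d=cams.read_camera(n); cv2.imwrite(f"pics/{n}3.png",p)
E
```

```text
4.2417 27.37999203373479 [531.3  58.  256.1] [0.3 3.1 5. ]
5.0417 26.929467564062858 [540.2  27.  256. ] [0.6 3.5 5.6]
5.85 27.29246429655311 [554.4  -2.6 255.9] [0.8 4.  6. ]
6.6917 27.460864011109006 [573.4 -31.  255.8] [0.6 5.1 5. ]
7.475 26.83844765526154 [597.  -51.7 255.8] [1.1 4.7 5.8]
```

View pics/scene3.png

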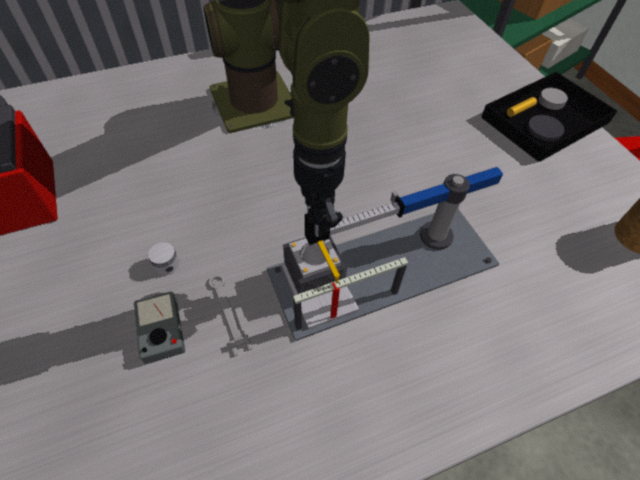

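View pics/top3.png

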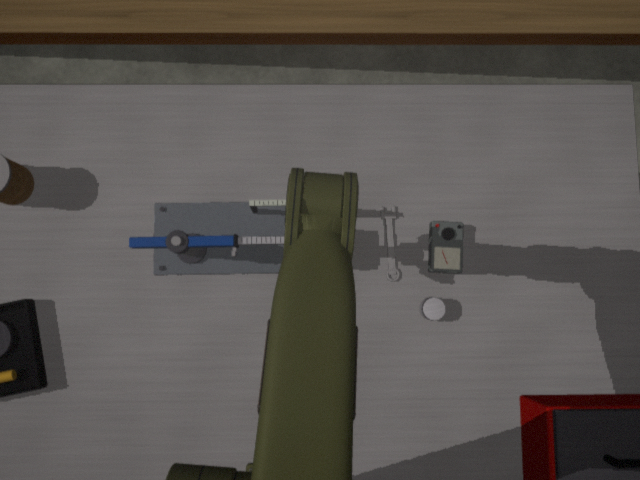

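View pics/wrist3.png

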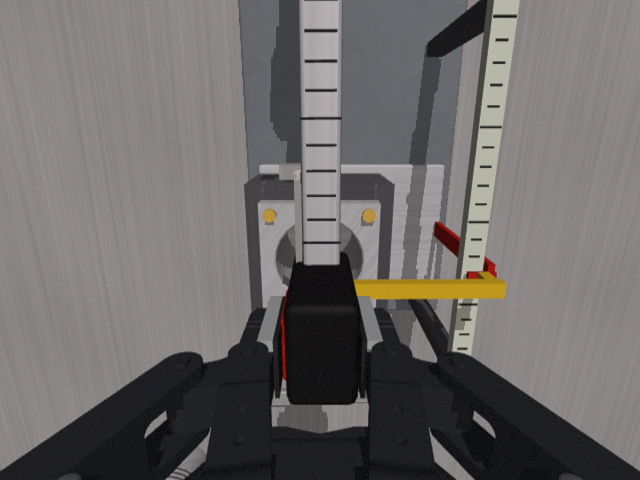

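```bash
python3 - <<'E'
import cv2
s=cv2.imread("pics/scene3.png");cv2.imwrite("pics/crops3.png",cv2.resize(s[230:330,280:420],None,fx=5,fy=5,interpolation=cv2.INTER_NEAREST))
s=cv2.imread("pics/wrist3.png");cv2.imwrite("pics/cropw3.png",cv2.resize(s[200:320,420:530],None,fx=5,fy=5,interpolation=cv2.INTER_NEAREST))
E
```

```text
(no output)
```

View pics/crops3.png

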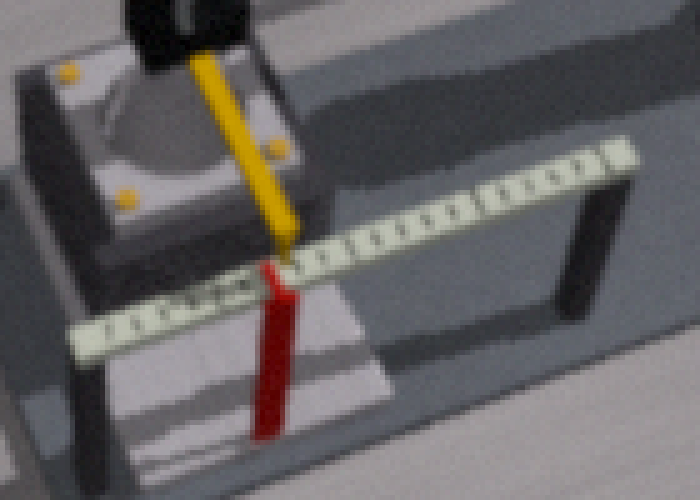

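View pics/cropw3.png

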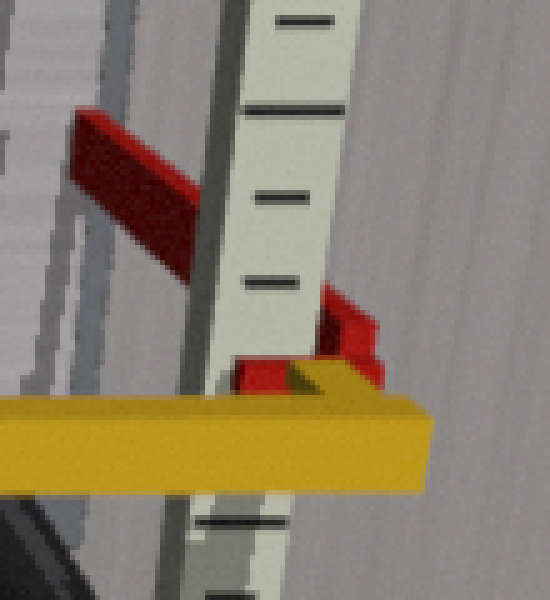

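```bash
python3 - <<'E'
from h import *
from cell import readout
pos=readout.current_eef_pos();rot=readout.current_eef_rot();print(pos,rot)
s=cv2.imread("pics/scene3.png");w=cv2.imread("pics/wrist3.png")
print("scene tip",ray_plane("scene",337.3,282,136).round(1)," mark",ray_plane("scene",333.6,283,129).round(1),ray_plane("scene",334.3,286,129).round(1))
print("wrist tip edge",wray(487,272,136,pos,rot).round(1),"mark edge",wray(471,272,129,pos,rot).round(1))
for st,c,m in blobs(w,(15,120,80),(30,255,255),(255,200,380,230),10): print("bolt",c.round(1),wray(*c,105,pos,rot).round(1))
# arm inner edges
g=cv2.cvtColor(w,cv2.COLOR_BGR2GRAY)
for st,c,m in blobs(w,(15,120,80),(32,255,255),(350,260,520,310),50):
    v,u=np.nonzero(m)
    print("bar bottom edge v",[int(v[u==k].max()) for k in (380,430,480)],[int(v[u==k].min()) for k in (380,430,460)])
for st,c,m in blobs(s,(18,120,80),(35,255,255),(300,230,345,290),20):
    v,u=np.nonzero(m); print(st,[(int(r),u[v==r].min(),u[v==r].max()) for r in range(v.max()-6,v.max()+1)])
# boom angle via top
t=cv2.imread("pics/top3.png");P=[]
for st,c,m in blobs(t,(100,120,40),(130,255,255),(120,220,245,260),50): P.append(ray_plane("top",*c,180.5));print(st,P[-1].round(1))
dd=P[1]-P[0];dd*=-np.sign(dd[1]);print(np.arctan2(-dd[0],-dd[1]))
E
```

```text
[596.94214431 -51.68497919 255.80608199] [-1.57086919e+00  1.22511390e-03 -1.56156855e+00]
scene tip [689.3 -48.4 136. ]  mark [685.2 -53.1 129. ] [691.1 -54.3 129. ]
wrist tip edge [689.4 -50.1 136. ] mark edge [683.7 -52.8 129. ]
bolt [269.  215.1] [566.8 -26.2 105. ]
bolt [368.7 215.2] [627.4 -25.7 105. ]
bar bottom edge v [299, 298, 298] [279, 279, 279]
[318, 240, 22, 43, 248] [(276, np.int64(334), np.int64(339)), (277, np.int64(335), np.int64(338)), (278, np.int64(335), np.int64(338)), (279, np.int64(335), np.int64(337)), (280, np.int64(336), np.int64(337)), (281, np.int64(336), np.int64(337)), (282, np.int64(336), np.int64(337))]
[129, 237, 37, 11, 338] [591.5 291.7 180.5]
[188, 236, 46, 11, 473] [593.3 162.6 180.5]
-0.014018446504740304
```

```bash
python3 - <<'E'
from h import *
from cell import arm,claw,kin,cams,readout
P=pose(288.2,-.009,255.5,1); arm.move_straight(P[0],20,P[1]);arm.dwell(0.5)
pos=readout.current_eef_pos();rot=readout.current_eef_rot()
print(readout.current_time_s(),readout.current_gripper_width(),np.round(pos,1),np.round(readout.current_wrist_force(),1))
for n in ("scene","wrist"):
    p,d=cams.read_camera(n); cv2.imwrite(f"pics/{n}4.png",p)
    if n=="scene":
        for st,c,m in blobs(p,(18,120,80),(35,255,255),(300,230,345,292),20):
            v,u=np.nonzero(m); print(st,[(int(r),u[v==r].min(),u[v==r].max()) for r in range(v.max()-6,v.max()+1)])
            r=v.max(); print("tip",ray_plane("scene",u[v>=r-1].mean(),r+.0,136))
        a=p[230:330,280:380]
    else:b=p[220:320,420:520]
cv2.imwrite("pics/c4.png",cv2.resize(np.hstack([a,b]),None,fx=4,fy=4,interpolation=cv2.INTER_NEAREST))
E
```

```text
8.4833 27.317357916226126 [596.9 -55.8 255.8] [0.4 4.1 4.8]
[315, 241, 23, 42, 238] [(276, np.int64(332), np.int64(337)), (277, np.int64(332), np.int64(336)), (278, np.int64(333), np.int64(336)), (279, np.int64(333), np.int64(335)), (280, np.int64(334), np.int64(335)), (281, np.int64(333), np.int64(335)), (282, np.int64(334), np.int64(335))]
tip [687.35302109 -53.29408117 136.        ]
```

View pics/c4.png

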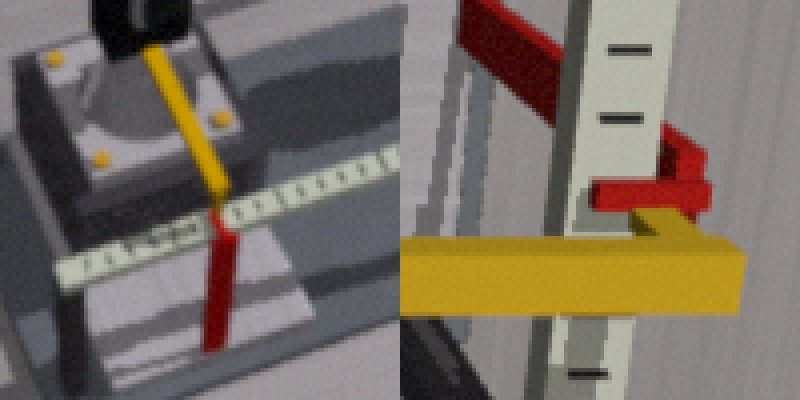

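View pics/wrist4.png

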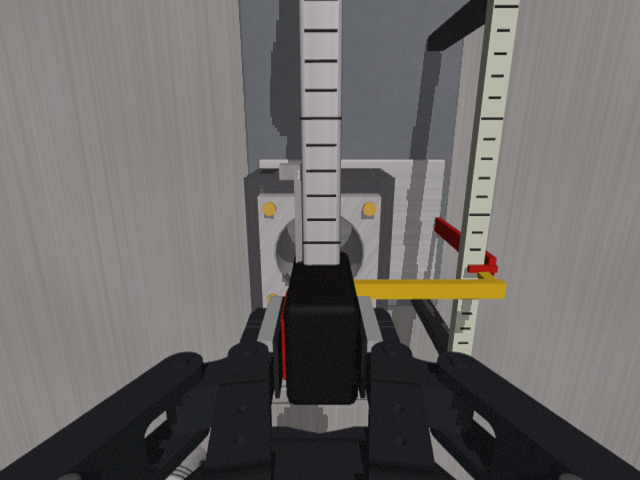

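```bash
python3 - <<'E'
from h import *
from cell import readout
pos=readout.current_eef_pos();rot=readout.current_eef_rot()
s=cv2.imread("pics/wrist4.png")
for st,c,m in blobs(s,(0,150,100),(8,255,255),(466,255,500,280),10):
    v,u=np.nonzero(m); k=(u>469)&(u<478); print(st,v[k].min(),v[k].max()); print("mark",wray(473,v[k].min(),129,pos,rot).round(1),wray(473,v[k].max()+1-1,129,pos,rot).round(1))
for st,c,m in blobs(s,(18,120,60),(35,255,255),(478,255,510,300),10):
    v,u=np.nonzero(m); print(v.min(),u[v==v.min()]); print("tip",wray(487,v.min(),136,pos,rot).round(1))
P=[]
for st,c,m in blobs(s,(15,120,80),(30,255,255),(255,195,385,225),10): P.append(wray(*c,105,pos,rot)); print("bolt",P[-1].round(1))
print("bore~",np.mean(P,0)-[0,30,0],"dist scene mark", ray_plane("scene",334.0,284.5,129))
# inner arm edges -> centre at z~165+; lateral check
g=cv2.cvtColor(s,cv2.COLOR_BGR2GRAY); print([wray(u,200,172,pos,rot)[:2].round(1) for u in(301,341)],np.round(readout.current_dq(),4))
E
```

```text
[469, 255, 29, 20, 285] 265 272
mark [684.3 -52.7 129. ] [684.8 -56.9 129. ]
272 [479 480 481 482 483 484 485 486 487 488]
tip [689.4 -54.1 136. ]
bolt [566.8 -26.2 105. ]
bolt [627.3 -25.7 105. ]
bore~ [597.04207835 -55.95985304 105.        ] dist scene mark [688.17158123 -53.63597802 129.        ]
[array([589.5,  -8.6]), array([606.3,  -8.5])] [-0.0004  0.0017  0.001  -0.0004  0.0019  0.0012]
```

```bash
python3 - <<'E'
from cell import ticket,readout
print(readout.current_time_s(),readout.current_gripper_width()); print(ticket.hand_in())
E
```

```text
8.5833 27.05820827109261
the job is handed in; nothing more can be done
None
```

I gripped the head from above with 25 N, which pushed the lock button in. I then drew the arm out while swinging the boom over the bore, nudged it 4 mm further after checking the pictures, and handed in at 8.6 s while still gripping.

Last checks before handing in:
- **Pointer:** about 0.3 mm from the mark in the scene camera and about 0.7 mm in the wrist camera; the limit is 5 mm.
- **Lamp:** I could not see the lamp lens directly. The arm's centre line is about 1 mm to the side of the bore's centre, and the gripper is within about 1 mm of it along the arm; the limit is 12 mm.
- **Button:** finger opening was about 27 mm, against the 28 mm you gave for fully in, so the button is squeezed in. The gripper reads about 1 mm low.
- **At rest:** robot joint speeds were below 0.002 rad/s.
- **Other objects:** the fingers stayed well above the engine cylinder. The piston, meter and wrench looked unmoved in the pictures taken after the swing.

One early estimate disagreed. The scene camera's reading of the post's cap was poor, so I took the pivot position from the top view instead. That fitted the 165 mm head distance and the 225–290 mm bore range.

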